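# Unhook the tall profile gauge and stand it on the surface plate

## Task

Take the tall plywood profile gauge off its barbed hook: raise it off the seat, tilt its top back towards the post and back it out over the upturned barbed tip. Then stand it upright on its foot, wholly on the dark stone surface plate, lowering it all the way down before you let go. Leave the short gauge hanging on its hook and do not disturb the small white turned part.

Things in the scene. Friction and masses are not known exactly. Their poses are not given: they have to be found in the camera images.
- tall_gauge: Gauge to move, hung on hook_stand_1: pale plywood plate 10 mm thick (local x, along the hook within 5 degrees), 56 mm wide (y), three beads on each edge, wooden foot 50 x 70 x 16 mm; 190 mm tall, 0.13 to 0.25 kg. Origin: centre of the foot's underside, z up. Above its eye (z 101 to 135 mm) a 44 mm wide tab goes up to z 190: grip it across the 10 mm from above, finger tips staying above the eye.
- tall_gauge_eye (a point): Centre of the tall gauge's hanging eye, 30 mm wide (y) and 34 mm high (z), 118 mm above its origin. Plumb, the eye cannot pass the upturned tip; the gauge must lean, some 15 degrees or more. With the top leaned 35 degrees towards the post the eye can be led along the rod's centreline, round the bend and off the tip, with some 5 mm to spare.
- hook_stand_1: Fixed stand left or right of the surface plate; origin on the bench under the hook's seat. Base 130 x 100 x 12 mm, post at local x -60, hook of 6 mm steel rod along local +x (away from the robot). Rod centreline, local x,z in mm: level at z 175 from the post; seat dip to z 171 at x -8..8; z 175 from x 19 to 70; then 45 mm up at 70 degrees from level. Nothing above the hook.
- hook_stand_1_tip (a point): Tip of that hook, at local x 85, z 217 mm of the stand; same axes as the stand. A barb 9 mm long and 4 mm thick points from it back towards the post, 25 degrees down.
- surface_plate: Dark stone surface plate, fixed, 180 x 180 mm, 30 mm high, on rubber feet, between the two stands. Origin at the centre of its underside, on the bench; its top is at z = 30 mm.
- short_gauge: Gauge of the same make but 152 mm tall with one bead on each edge, hung on a second stand of the same make on the other side of the surface plate. Origin at the centre of its foot's underside, z up. Leave it hanging.
- turned_part: Small white turned part, 57 mm across and 75 mm tall, standing loose on the bench behind the surface plate. Origin at the centre of its underside. Leave it alone.
Things that resemble listed ones, but are neither listed nor needed, are in the scene too. Leave any purple look-alike of the tall_gauge alone.

How it is judged:
On the way:
1. the tall gauge is lowered onto the surface plate while still held (foot within 12 mm of its top, fingers on the gauge) (x of tall_gauge in the frame of surface_plate between -0.066 and 0.066 m and y of tall_gauge in the frame of surface_plate between -0.066 and 0.066 m and z of tall_gauge in the frame of surface_plate below 0.042 m and contact force between tall_gauge and the fingers above 0.5 N), for 0.05 s.
At the end, for the whole second after the job is handed in: Tall gauge released, at rest on its foot on the surface plate: centres within 66 mm along either edge, underside within 6 mm of the top, upright within 7 degrees. Short gauge still hanging and turned part standing, within 30 mm of their starts (x of tall_gauge in the frame of surface_plate between -0.066 and 0.066 m and y of tall_gauge in the frame of surface_plate between -0.066 and 0.066 m and z of tall_gauge in the frame of surface_plate between 0.024 and 0.038 m and angle between tall_gauge's own z axis and vertical below 0.12 rad and linear speed of tall_gauge below 0.02 m/s and distance of each of short_gauge, turned_part from where it was at the start of the episode below 0.03 m); the robot touches nothing.
It fails at once if the short gauge is moved more than 30 mm (distance of short_gauge from where it was at the start of the episode above 0.03 m).
It fails at once if the turned part is moved more than 30 mm (distance of turned_part from where it was at the start of the episode above 0.03 m).
It also fails if it takes over 42 s, if anything falls off the work surface, if the arm or the gripper's body presses on something with over 40 N, if the wrist force passes 120 N, or if a joint passes its speed limit or range.

## Robot

A 6-joint arm with a two-finger parallel gripper is mounted at the origin on a cart in front of the work surface, level with it; the furniture and walls round the work are solid. World frame = base frame: x ahead of the robot, y to its left, z up, the work surface at z = 0. Lengths are in m, angles in rad, forces in N, time in s.
With the tool pointing down it reaches from about 0.275 to 0.825 m from the base axis. Payload 4.9 kg.
Tool frame: the origin (TCP) lies midway between the tips of the shut fingers; the grasp point (between the pads) lies 19 mm behind it (grip_point_offset is the distance from the TCP to the grasp point, in m); z points along the fingers, y is the line along which they close (so a half turn about z gives the same grasp; the last joint's range is limited). The gripper opens to 85 mm and grips with 20 to 120 N. Pads are 22 mm wide; open, the fingers measure 114 mm over their backs; the gripper's body (76 mm by 85 mm) begins 54 mm behind the grasp point. The pads swing forward as they close: fully open they stand 13 mm farther back than shut.
Start: joints at [-1.453, 0.326, -0.193, 1.052, 0, 1.437], TCP at [0.137, -0.533, 0.231] pointing down, gripper open.
Joint ranges: [-2.65, 2.65], [-0.97, 1.79], [-1.3, 1.35], [-1.93, 2.1], [-1.47, 1.37], [-3.14, 3.14]. Speed limits (rad/s): [2.57, 2.57, 3.14, 3.14, 3.14, 3.14].

## Interface

Orientations are given as a rotation vector (axis times angle).
In Python, from cell import * gives the robot as it stands. Calls block until the motion is done:
- movep(position, orientation): joint-space move of the TCP to a pose.
- move_l(position, velocity=0.15, rot=None, until_force=None): straight line of the TCP; rot=None keeps the orientation; velocity is the mean speed in m/s. With until_force (N) it stops when the force on the tool has changed by that much, and returns True; else False.
- set_joints(angles): joint-space move.
- let_go() and grab(newtons=None): open the fingers fully, or close them until they stop; newtons is the grip in N (None keeps the last).
- sleep(seconds).
- ik(position, orientation): joint angles nearest the present ones, or None.
- get_state(): the state.
- grab_frame(name): name is "scene" or "top" or "wrist"; returns a dict with "img" (480x640x3 uint8, red, green, blue), "fx", "fy", "cx", "cy" (pixels), "cam_to_world" (4x4, takes a point from camera to world coordinates); the wrist camera has in their place "T_tool_cam" (4x4, takes a point from camera to tool coordinates, whose origin is the TCP and whose axes are the flange's). Camera axes: x right, y down, z forward; pixel columns grow to the right and rows downward; lengths in m; the calibration is good to about 2 mm. A picture is of the moment at which its call begins: read the wrist's pose just before it. There is no depth.
A pose or a line that the arm cannot do raises MotionError and nothing moves.
- sign_off(): hands the job in; it is judged then, once.
Trained networks look in the newest picture that a camera, given by its name, has taken for a name from the list of things; names that differ only in an ending like _2 or _b are one class to them, and where a whole thing is asked for, a point or a joint stands for the part that bears it (a point fixed in the world has none). Each returns a list of dicts, best first, with "score" (0 to 1); they miss things now and then, are a little off and sometimes report something else, mostly with a low value. They report only what shows in the picture. A call takes as long as a camera call. They do not tell look-alikes from the thing itself.
- spot_in(camera, name): "centre" ([column, row] in pixels, amid what is visible of it).
- silhouettes(camera, name): "mask" (480x640 bool, what is visible of it) and "centre" ([column, row] in pixels, amid what is visible of it).
- tip_of(camera, name): "centre" ([column, row] in pixels: a listed point, or the origin of a listed thing).
The state is a dict: "clock": time; "q": joint angles; "joint_velocities": joint speeds; "tau": joint torques, N m; "position": TCP position; "eef_rot": TCP orientation; "contact_force": force on the tool from outside, world axes, zero at the start; "wrist_torque": the same for the moment, N m; "finger_gap": opening from 0.0 (shut) to 1.0 (fully open); "grasp_force": force on a finger pad.
Only numpy, scipy, OpenCV 4.12 (cv2) and the standard library are available. Lean on these libraries where they do the work, as an engineer would, in place of code of your own. Each camera call takes 0.05 s, during which the arm holds its last target. There are 200 camera calls.

## Working session

There is one attempt and no reset: what is moved stays moved. The work goes in short steps, each a Python script; the robot and the scene stay as the last script left them, time stands still between calls to the robot, and variables do not carry over. Pictures are saved under pics/ and viewed, at most 10 in all, crops included, and the job is handed in when it is done.

```bash
ls; mkdir -p pics; python3 - <<'E'
from cell import *
import cv2
for c in ("scene","top"):
    f=grab_frame(c); cv2.imwrite(f"pics/{c}0.png",f["img"][:,:,::-1])
    print(c,f["fx"],f["cx"],f["cy"],f["cam_to_world"])
    for n in ["tall_gauge","tall_gauge_eye","hook_stand_1","hook_stand_1_tip","surface_plate","short_gauge","turned_part"]:
        print(n,[(d["centre"],round(d["score"],2)) for d in tip_of(c,n)[:3]])
print(get_state())
E
```

```text
pics
scene 437.65221464944966 313.1320280359388 231.62273573756076 [[-0.89797415 -0.1694123   0.4061304   0.17287966]
 [-0.43978129  0.3776387  -0.81485056  0.74351725]
 [-0.01532485 -0.91032328 -0.41361415  0.52392513]
 [ 0.          0.          0.          1.        ]]
tall_gauge [([305.5, 320.9], 0.98), ([289.0, 413.7], 0.55)]
tall_gauge_eye [([306.1, 267.6], 0.85), ([287.1, 353.3], 0.81), ([254.3, 285.2], 0.34)]
hook_stand_1 [([307.8, 344.4], 0.85), ([303.8, 268.2], 0.36)]
hook_stand_1_tip [([252.8, 228.8], 0.67)]
surface_plate [([349.4, 280.8], 0.57), ([303.6, 270.2], 0.43)]
short_gauge [([381.7, 212.5], 0.59)]
turned_part [([250.0, 287.7], 0.78)]
top 519.66771935275 316.6100133331155 233.79249787343468 [[ 0.46924944 -0.85933141  0.20335804  0.27575879]
 [-0.8830592  -0.45575292  0.11178429 -0.15881479]
 [-0.00337873 -0.2320319  -0.97270231  1.43844981]
 [ 0.          0.          0.          1.        ]]
tall_gauge [([251.0, 236.2], 0.71), ([194.5, 230.3], 0.57)]
tall_gauge_eye [([246.9, 227.1], 0.95), ([182.5, 218.4], 0.9)]
hook_stand_1 [([251.4, 238.0], 0.92), ([247.6, 224.8],
[... 225 characters left out ...]
 'q': array([-1.45320823e+00,  3.26173552e-01, -1.92579900e-01,  1.05200577e+00,
       -2.84401949e-05,  1.43657824e+00]), 'joint_velocities': array([-5.64413426e-05,  7.36009723e-04,  4.40172573e-04,  4.98963328e-04,
       -1.98565290e-04, -7.85472484e-04]), 'tau': array([-1.63937516e-04, -4.43273377e+01,  2.62745941e+01,  8.39185668e-04,
        1.91959934e-04,  1.51770713e-06]), 'position': array([ 0.13703061, -0.53268336,  0.2313029 ]), 'eef_rot': array([ 3.11668934e+00,  3.94487444e-01, -4.51562569e-05]), 'contact_force': array([-0.77216698, -0.20066642, -0.13323262]), 'wrist_torque': array([ 0.0224505 , -0.00505512, -0.01784337]), 'grasp_force': 0.0, 'finger_gap': 0.9987911030568919}
```

View pics/scene0.png

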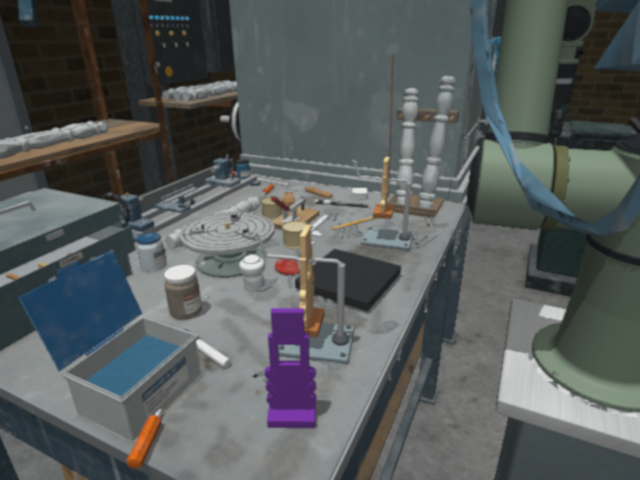

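View pics/top0.png

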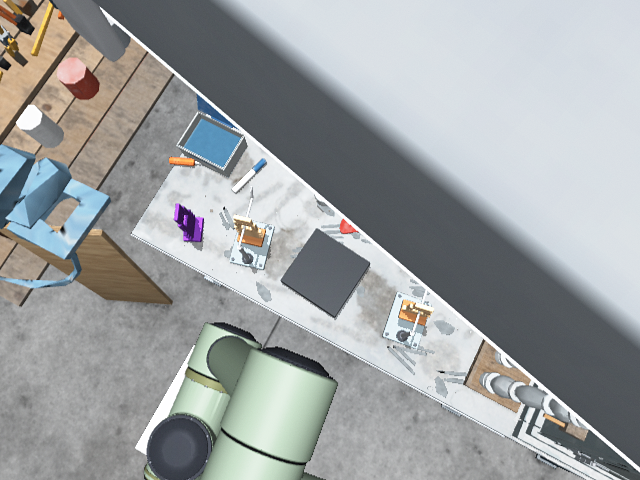

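```bash
cat > h.py <<'E'
import numpy as np, cv2
from cell import *
from scipy.spatial.transform import Rotation as R
def ray(f,px,T=None):
    T=f["cam_to_world"] if T is None else T
    d=T[:3,:3]@np.array([(px[0]-f["cx"])/f["fx"],(px[1]-f["cy"])/f["fy"],1]); return T[:3,3],d/np.linalg.norm(d)
def tri(rays):
    A=sum(np.eye(3)-np.outer(d,d) for o,d in rays); b=sum((np.eye(3)-np.outer(d,d))@o for o,d in rays)
    p=np.linalg.solve(A,b); return p,[np.linalg.norm(np.cross(p-o,d)) for o,d in rays]
def atz(r,z): o,d=r; return o+d*(z-o[2])/d[2]
E
python3 - <<'E'
from h import *
np.set_printoptions(precision=4,suppress=True)
s=grab_frame("scene");t=grab_frame("top")
for n,a,b in [("tip",(252.8,228.8),(253.1,189.7)),("eye",(306.1,267.6),(246.9,227.1)),("stand",(307.8,344.4),(251.4,238)),("tg",(305.5,320.9),(251,236.2)),("sg",(381.7,212.5),(412.9,316.5))]:
    print(n,*tri([ray(s,a),ray(t,b)]))
for n,z,a,b in [("tip",.217,(252.8,228.8),(253.1,189.7)),("stand",0,(307.8,344.4),(251.4,238)),("eye",.157,(306.1,267.6),(246.9,227.1)),("plate",.0,(349.4,280.8),(327.3,271.2)),("tp",0,(250,287.7),(324.9,200.6))]:
    print(n,atz(ray(s,a),z),atz(ray(t,b),z))
# plate mask, centre on top at z=.03
for c,f in (("scene",s),("top",t)):
    m=silhouettes(c,"surface_plate")[0]["mask"].astype(np.uint8)
    ys,xs=np.nonzero(m); P=np.array([atz(ray(f,(x,y)),.03)[:2] for x,y in zip(xs,ys)],np.float32)
    print(c,cv2.minAreaRect(P))
cv2.imwrite("pics/crop1.png",cv2.resize(np.hstack([s["img"][200:370,230:390],t["img"][170:340,210:370]])[:,:,::-1],None,fx=2.5,fy=2.5,interpolation=2))
E
```

```text
tip [0.5628 0.1757 0.219 ] [np.float64(0.007402661677674167), np.float64(0.007402661677674235)]
eye [0.4786 0.1549 0.154 ] [np.float64(0.0022065179669106764), np.float64(0.002206517966910601)]
stand [ 0.4779  0.1646 -0.0029] [np.float64(0.0013706579441979075), np.float64(0.001370657944197811)]
tg [0.4794 0.159  0.0446] [np.float64(0.0031326524160767578), np.float64(0.0031326524160766507)]
sg [ 0.4894 -0.3248  0.0773] [np.float64(0.006958777087857622), np.float64(0.006958777087857741)]
tip [0.5747 0.171  0.217 ] [0.5565 0.1725 0.217 ]
stand [0.4748 0.1677 0.    ] [0.4788 0.1644 0.    ]
eye [0.4785 0.1597 0.157 ] [0.476  0.1533 0.157 ]
plate [ 0.4896 -0.0759  0.    ] [ 0.4955 -0.0704  0.    ]
tp [0.6828 0.046  0.    ] [0.6748 0.0316 0.    ]
scene ((0.4805927872657776, -0.051094576716423035), (0.21329478919506073, 0.19276709854602814), 83.95510864257812)
top ((0.4883389472961426, -0.06711511313915253), (0.1820458471775055, 0.18402399122714996), 84.11112213134766)
```

View pics/crop1.png

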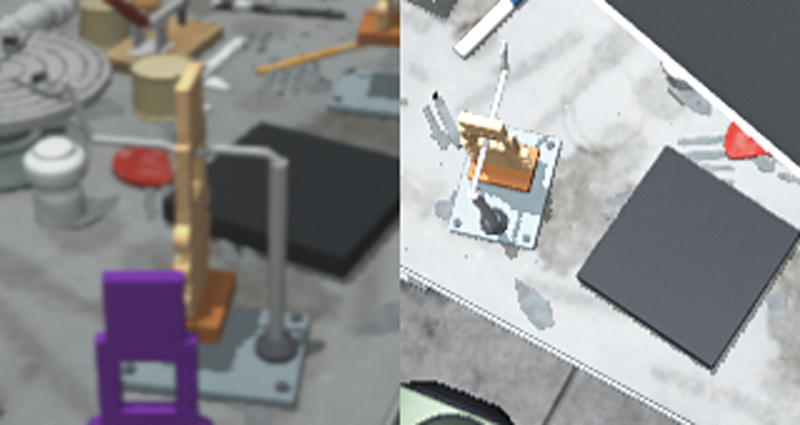

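```bash
cat >> h.py <<'E'
np.set_printoptions(precision=4,suppress=True)
def grot(yaw,lean=0,flip=1):
    """tool rotation for gripping gauge from above; lean>0: top towards the post (-x)"""
    G=(R.from_euler('z',yaw)*R.from_euler('y',-lean)).as_matrix()
    return R.from_matrix(np.c_[flip*G[:,1],flip*G[:,0],-G[:,2]])
def wrist(name=None):
    st=get_state(); f=grab_frame("wrist")
    T=np.eye(4);T[:3,:3]=R.from_rotvec(st["eef_rot"]).as_matrix();T[:3,3]=st["position"]
    f["cam_to_world"]=T@f["T_tool_cam"]
    if name: cv2.imwrite(name,f["img"][:,:,::-1])
    return f
E
python3 - <<'E'
from h import *
f=wrist(); print(f["T_tool_cam"],f["fx"])
s=get_state()
for fl in (1,-1):
    for lean in (0,.61):
        print(fl,lean,ik(np.array([.44,.16,.38]),grot(.1,lean,fl).as_rotvec()),ik(np.array([.57,.175,.27]),grot(.1,lean,fl).as_rotvec()))
t=grab_frame("top")
for d in silhouettes("top","hook_stand_1")[:3]:
    ys,xs=np.nonzero(d["mask"]); print(d["score"],d["centre"],len(xs))
    P=np.array([atz(ray(t,(x,y)),.012)[:2] for x,y in zip(xs,ys)],np.float32); print(cv2.minAreaRect(P))
print("posttop",atz(ray(t,(241,246)),.178),"rodbend",atz(ray(t,(250,199)),.175),atz(ray(t,(251.6,188)),.217))
E
```

```text
[[ 0.0009 -0.9582 -0.2859  0.0738]
 [ 1.      0.0003  0.002  -0.0005]
 [-0.0018 -0.2859  0.9582 -0.1424]
 [ 0.      0.      0.      1.    ]] 420.19955338417424
1 0 [ 0.1909  0.1136 -0.0893  1.3679 -0.      1.6617] [ 0.1741  0.3928  0.0047  1.1827 -0.      1.6449]
1 0.61 [ 0.2451 -0.344  -0.6686  0.6411 -0.0829  1.69  ] [ 0.2048  0.005  -0.6893  0.2691 -0.06    1.6568]
-1 0 [ 0.1909  0.1136 -0.0893  1.3679 -0.     -1.4799] [ 0.1741  0.3928  0.0047  1.1827 -0.     -1.4967]
-1 0.61 [ 0.2451 -0.344  -0.6686  0.6411 -0.0829 -1.4516] [ 0.2048  0.005  -0.6893  0.2691 -0.06   -1.4848]
0.78 [248.4, 245.8] 1166
((0.5116808414459229, 0.16636992990970612), (0.2294667661190033, 0.10178175568580627), 14.804454803466797)
posttop [0.4239 0.1371 0.178 ] rodbend [0.5409 0.1786 0.175 ] [0.5586 0.1779 0.217 ]
```

```bash
python3 - <<'E'
from h import *
p=get_state()["position"]
r=grot(.25).as_rotvec()
move_l(p+[0,0,.17],.3)
movep(np.array([.43,.15,.37]),r)
A=[]
for i,pos in enumerate([[.43,.15,.37],[.53,.17,.37]]):
    if i: move_l(np.array(pos),.25)
    f=wrist(f"pics/w{i}.png")
    o={}
    for n in ["tall_gauge","tall_gauge_eye","hook_stand_1","hook_stand_1_tip","surface_plate"]:
        o[n]=tip_of("wrist",n)[:2]; print(i,n,[(d["centre"],round(d["score"],2)) for d in o[n]])
    A.append((f,o))
for n in A[0][1]:
    a,b=A[0][1][n],A[1][1][n]
    if a and b: print(n,*tri([ray(A[0][0],a[0]["centre"]),ray(A[1][0],b[0]["centre"])]))
import pickle; pickle.dump([a[0] for a in A],open("w.pkl","wb"))
cv2.imwrite("pics/w01.png",cv2.resize(np.hstack([a[0]["img"] for a in A])[:,:,::-1],None,fx=.625,fy=.625,interpolation=3))
print(get_state()["clock"])
E
```

```text
0 tall_gauge [([352.7, 16.8], 0.62), ([362.6, 179.1], 0.59)]
0 tall_gauge_eye [([374.1, 202.0], 0.94)]
0 hook_stand_1 []
0 hook_stand_1_tip [([507.1, 217.1], 0.95)]
0 surface_plate [([323.4, 335.1], 0.58)]
1 tall_gauge [([276.3, 173.9], 0.79), ([260.4, 14.2], 0.58)]
1 tall_gauge_eye [([258.3, 197.4], 0.91)]
1 hook_stand_1 [([404.5, 301.5], 0.17)]
1 hook_stand_1_tip [([369.0, 209.3], 0.69)]
1 surface_plate [([246.1, 334.9], 0.96)]
tall_gauge [0.461  0.2331 0.3995] [np.float64(0.0462594232972163), np.float64(0.0462594232972161)]
tall_gauge_eye [0.4799 0.1582 0.1507] [np.float64(0.00026604936116176166), np.float64(0.00026604936116181245)]
hook_stand_1_tip [0.5656 0.1832 0.2137] [np.float64(0.0006522825478935552), np.float64(0.0006522825478935197)]
surface_plate [ 0.4904 -0.0534  0.0208] [np.float64(0.0017917014760471077), np.float64(0.001791701476047036)]
5.65
```

View pics/w0.png

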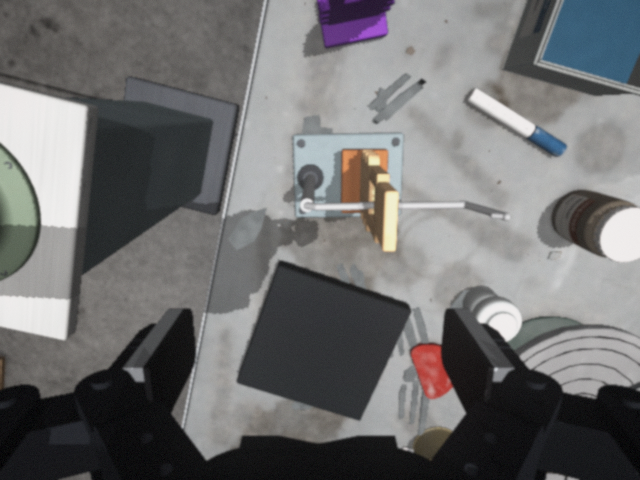

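View pics/w1.png

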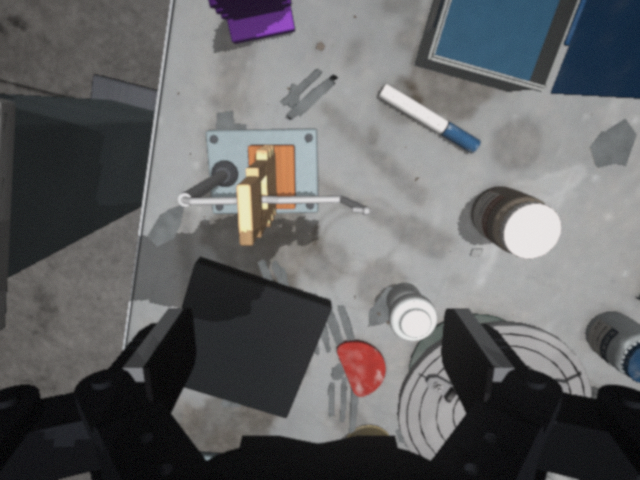

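```bash
python3 - <<'E'
import pickle,cv2,numpy as np
A=pickle.load(open("w.pkl","rb"))
a=A[0]["img"][140:260,335:435];b=A[1]["img"][140:260,205:305]
cv2.imwrite("pics/z.png",cv2.resize(np.hstack([a,b])[:,:,::-1],None,fx=4,fy=4,interpolation=cv2.INTER_CUBIC))
E
```

```text
(no output)
```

View pics/z.png

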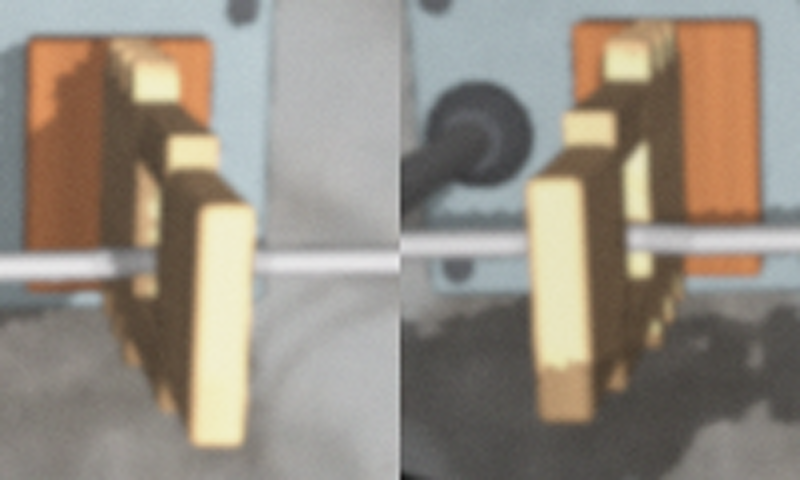

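```bash
python3 - <<'E'
from h import *
import pickle
A=pickle.load(open("w.pkl","rb"))
P={}
for n,a,b in [("top+y",(391.25,191.25),(243.75,185)),("top-y",(389.25,251.25),(246.5,245)),("posttop",(307,205),(184,200)),("bend",(463,204.5),(335,199.5)),("tip",(508,217),(367.5,210.5)),
  ("pl1",(282,262),(202,257)),("pl3",(410,305),(330,301)),("pl4",(361,419),(285,417))]:
    P[n],e=tri([ray(A[0],a),ray(A[1],b)]); print(n,P[n],e[0])
d=P["top+y"]-P["top-y"]; print("gauge width",np.linalg.norm(d),"yaw",np.arctan2(-d[0],d[1]),"centre",(P["top+y"]+P["top-y"])/2)
h=P["bend"]-P["posttop"]; print("hook yaw",np.arctan2(h[1],h[0])); 
print("plate c",(P["pl1"]+P["pl4"])/2)
for i,q in enumerate([((282,262),(361,419)),((202,257),(285,417))]): print(sum(atz(ray(A[i],x),.03) for x in q)/2)
E
```

```text
top+y [0.4754 0.1814 0.2258] 0.0001676180150905169
top-y [0.4862 0.1402 0.2285] 4.434057915581308e-05
posttop [0.423  0.1456 0.1715] 0.00025120319634108263
bend [0.542  0.1798 0.1867] 0.0002591736627290728
tip [0.5638 0.1835 0.2186] 0.00013930719045790886
pl1 [0.4142 0.0319 0.0107] 0.0009753317261370601
pl3 [0.5839 0.0218 0.0283] 0.0005637641528086969
pl4 [ 0.5666 -0.1482  0.0446] 0.0003522431055325358
gauge width 0.042622869548285106 yaw 0.2561718955210664 centre [0.4808 0.1608 0.2272]
hook yaw 0.2799560978352179
plate c [ 0.4904 -0.0581  0.0276]
[ 0.4928 -0.0605  0.03  ]
[ 0.4931 -0.0599  0.03  ]
```

```bash
cat >> h.py <<'E'
H0=np.array([.4807,.161,0]); YAW=.262
def tcp(xl,z,lean,off=.032):
    """TCP for eye centre at hook-local (xl,z)"""
    q=R.from_euler('z',YAW); e=H0+q.apply([xl,0,z])
    return e+q.apply(off*np.array([-np.sin(lean),0,np.cos(lean)]))
def go(xl,z,lean,v,**k):
    return move_l(tcp(xl,z,lean),v,rot=grot(YAW,lean).as_rotvec(),**k)
def rep(s=""):
    st=get_state(); print(s,round(st["clock"],2),st["position"],"F",st["contact_force"],"gap",round(st["finger_gap"],3),"g",round(st["grasp_force"],1))
E
python3 - <<'E'
from h import *
movep(tcp(0,.28,0),grot(YAW).as_rotvec())
print(go(0,.157,0,.1,until_force=8)); rep("down")
grab(60); rep("grab")
go(0,.175,0,.05); rep("lift")
f=wrist("pics/g.png")
s=grab_frame("scene")["img"][200:370,230:390]
cv2.imwrite("pics/g2.png",np.hstack([cv2.resize(f["img"][100:400,170:470],(400,400)),cv2.resize(s,(376,400))])[:,:,::-1])
E
```

```text
False
down 7.44 [0.4812 0.1611 0.1896] F [-0.3794  0.9829 -0.2585] gap 0.997 g 0.0
grab 8.12 [0.4808 0.161  0.1892] F [-0.739   0.0916  1.7194] gap 0.109 g 59.1
lift 8.62 [0.4809 0.161  0.2072] F [-0.0642 -0.1406 -1.6538] gap 0.11 g 58.8
```

View pics/g2.png

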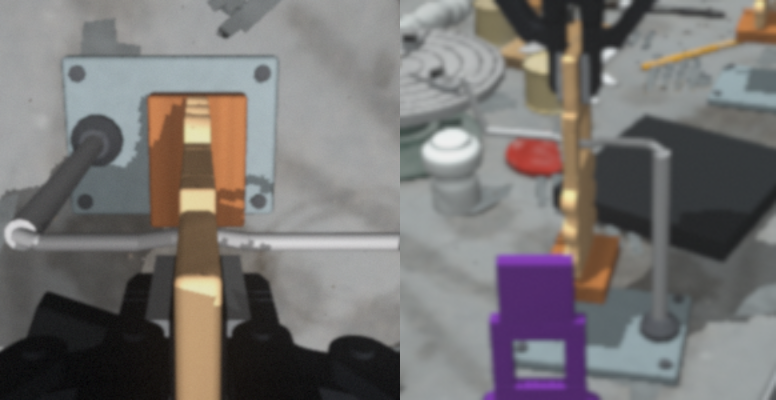

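The gauge is gripped centrally on its tab and has lifted off the seat. The rod passes through the eye without contact (force is about the gauge's weight).

```bash
python3 - <<'E'
from h import *
import sys
L=np.radians(35); b=.0025*np.array([-np.sin(L),np.cos(L)])
xg=np.array([np.cos(L),np.sin(L)]); tip=np.array([.0854,.2173])+b
W=[((.012,.175),.025),((.067,.175),.08),((.0735,.184),.06),(tip,.06),(tip+.03*xg,.06),(tip+.06*xg,.1)]
for i,(w,v) in enumerate(W):
    hit=go(w[0],w[1],L,v,until_force=8); rep(i)
    if hit: print("HIT"); break
s=grab_frame("scene")["img"][150:370,180:400]
f=wrist()
cv2.imwrite("pics/t.png",np.hstack([cv2.resize(f["img"][100:400,170:470],(400,400)),cv2.resize(s,(400,400))])[:,:,::-1])
E
```

```text
0 9.71 [0.4749 0.1594 0.2016] F [ 0.1614  0.5306 -2.2894] gap 0.112 g 58.7
1 10.55 [0.527  0.1735 0.2006] F [ 0.1708 -0.8279 -2.8439] gap 0.108 g 58.7
2 10.88 [0.5347 0.1754 0.2113] F [-0.3823  0.0278 -1.4699] gap 0.106 g 58.8
3 11.65 [0.5436 0.1779 0.2451] F [-0.5243  0.9132 -2.6593] gap 0.113 g 58.7
4 12.3 [0.5676 0.1844 0.2625] F [-0.916   0.0502 -2.568 ] gap 0.114 g 58.7
5 12.75 [0.5911 0.1906 0.2795] F [-0.0409  0.616  -2.993 ] gap 0.112 g 58.8
```

View pics/t.png

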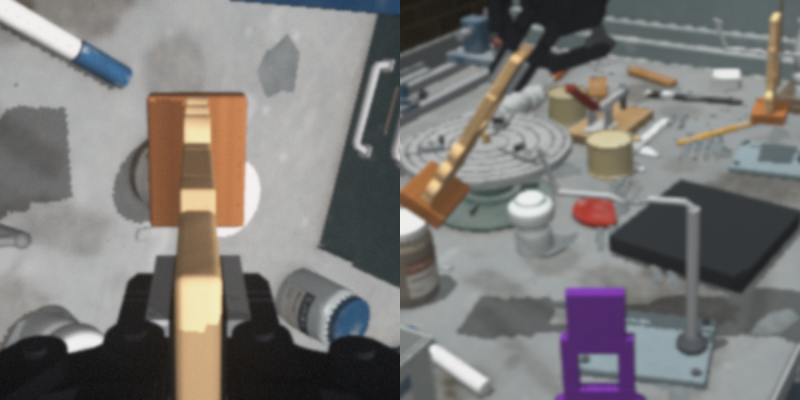

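The gauge is clear of the hook, with its foot above the jar. Next I raise it, stand it upright over the plate and lower it.

```bash
python3 - <<'E'
from h import *
L=np.radians(35); p=get_state()["position"]
move_l(p+[0,0,.1],.2); rep("up")
r=grot(-.1).as_rotvec()
move_l(np.array([.55,.06,.385]),.1,rot=grot(.1,.1).as_rotvec()); rep("a")
move_l(np.array([.492,-.060,.30]),.12,rot=r); rep("b")
move_l(np.array([.492,-.060,.20]),.1)
sleep(.2); rep("c")
hit=move_l(np.array([.492,-.060,.170]),.02,until_force=6); rep(hit)
f=wrist();s=grab_frame("scene")["img"][150:370,180:400]
cv2.imwrite("pics/p.png",np.hstack([cv2.resize(f["img"][100:400,170:470],(400,400)),cv2.resize(s,(400,400))])[:,:,::-1])
E
```

```text
up 13.49 [0.5894 0.1903 0.3771] F [ 0.3945 -0.0793 -2.5643] gap 0.113 g 58.9
a 15.01 [0.5499 0.0603 0.3849] F [-0.5025  0.1633 -2.2436] gap 0.107 g 58.7
b 16.48 [ 0.4924 -0.0597  0.3004] F [ 0.9282  0.3245 -1.9456] gap 0.11 g 58.7
c 17.82 [ 0.4924 -0.0601  0.2005] F [ 0.3399 -0.4032 -2.6303] gap 0.114 g 58.7
True 18.79 [ 0.4918 -0.06    0.1803] F [-0.7442  0.0364  4.3482] gap 0.111 g 59.6
```

View pics/p.png

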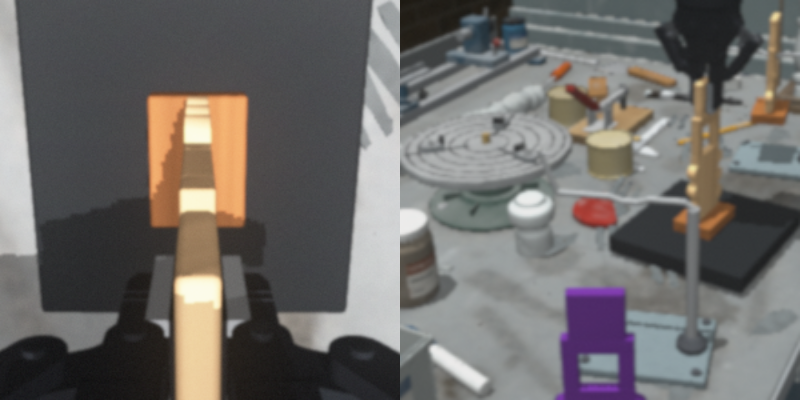

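Contact came at TCP z = 0.180 m, as expected, and the foot stands well inside the plate. I'll release and retreat.

```bash
python3 - <<'E'
from h import *
sleep(.2); let_go(); sleep(.2); rep("open")
move_l(get_state()["position"]+[0,0,.14],.12); sleep(.6); rep("away")
t=grab_frame("scene")["img"][150:370,180:400]; f=wrist()
cv2.imwrite("pics/e.png",np.hstack([cv2.resize(f["img"],(533,400)),cv2.resize(t,(267,400))])[:,:,::-1])
E
```

```text
open 20.01 [ 0.491  -0.0597  0.1795] F [ 0.3914 -0.114   0.6145] gap 0.997 g 0.0
away 21.93 [ 0.491  -0.0597  0.3195] F [ 0.1433 -0.7336  0.259 ] gap 1.001 g 0.0
```

View pics/e.png

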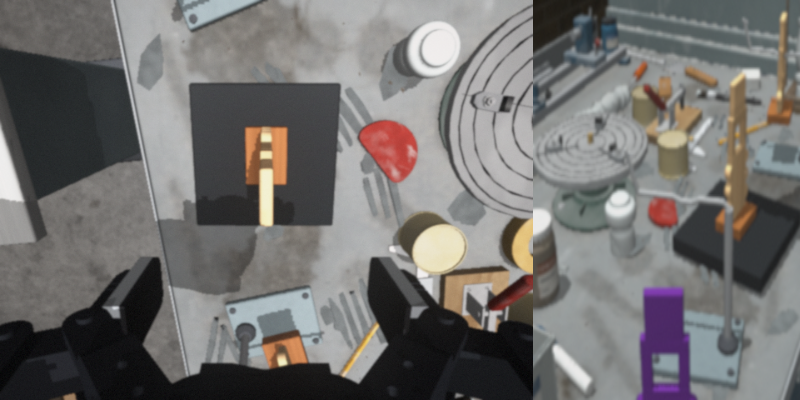

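The gauge stands upright and central on the plate. The short gauge and the turned part look undisturbed.

```bash
python3 -c "
from cell import *
print(sign_off())"
```

```text
the job is handed in; nothing more can be done
None
```

The tall gauge is off its hook, standing upright and released near the centre of the surface plate, and the job is handed in at about 22 s; the short gauge and turned part look undisturbed in the last pictures.

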